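# Set the foot gap of a bench press with a setting blade

### The job

Slide the setting blade flat on the press's bed under the foot, then turn the wing screw on top clockwise until the foot just drags on the blade: it must still slide, with a light pull of a few newtons. Feel the drag at the blade's grip, never clamp it hard, leave the blade lying in the gap and let go.

Things in the scene. Friction and masses are not known exactly. Their poses are not given: they have to be found in the camera images.
- press: Small bench press, bolted down: grey base plate 145 x 88 x 14 mm (x from -100 to +45 mm), two columns 13 mm thick (feet 20 mm) at x = 0, y = +-34 mm, and an aluminium crossbeam (26 mm deep, 54 to 70 mm up) carrying the screw. Origin on the bench under the foot's axis; x points from the open front inward along the bed, z up.
- gap (a point): Fixed point of the press on the foot's axis, 21 mm above the bench, same axes. Here the flat steel bed, 36 mm wide, runs along x from -98 to +30 mm; its top lies 19.5 to 22.5 mm above the bench, unknown. Above it hangs the round sprung foot, 20 mm wide, coned to a 10 mm face; at screw angle 0 it clears the blade lying on the bed by an unknown 1.5 to 4.5 mm.
- adjuster (a joint): Screw angle, rad: 0 at the start, grows when turned clockwise seen from above, to 4.2 at most; it stays where it is left. Each radian lowers the foot by 2 mm (the screw head itself does not rise or fall). Once the foot touches the blade its spring presses about 6 N per mm, so about 11 N per radian.
- wing (a point): Middle of the black upright wing on the screw head (on the screw's axis, 112 mm above the bench), the place to grip: the wing is 44 mm long along this point's x, 12 mm thick along its y, and reaches 14 mm above and 24 mm below the point. The point turns with the screw.
- blade: Setting blade, 60 g: flat steel, 102 mm long (x), 20 wide (y), 4 thick, round tip at +x, black upright grip at the tail. Origin at the underside, 52 mm behind the tip. In the gap a level pull slides it at 0.9 to 1.3 times the foot's force (friction about 0.6 above and below, less if the hand lifts). Just dragging: the foot presses 2 to 6.5 N (pull 2.5 to 6 N); over 15 N spoils it.
- grip (a point): The place to hold the blade: on the black grip (26 mm long along x, 12 mm thick along y, top 39 mm above the blade's underside), 28 mm above the underside, 35 mm behind the blade's origin; same axes as the blade.
- tip (a point): The blade's round tip, 52 mm ahead of its origin, at half thickness.
- tape_roll: Roll of tape, 54 mm across and 12 mm high, a bystander on the bench; leave alone.
- hex_key_1: Hex key, 72 mm long, a bystander on the bench; leave alone.
- spare_ear_bar_1: Thin ribbed bar 69 mm long, 8 mm thick, a bystander on the bench; leave alone.
Not all that is in view belongs to the job. What is shaped like the blade but pink or red is not meant.

How it is judged:
On the way:
1. the blade lies in the gap, its tip 8 to 40 mm past the foot's axis, before the foot presses on it (x of tip in the frame of press between 0.008 and 0.04 m and y of tip in the frame of press between -0.012 and 0.012 m and angle between blade's own z axis and vertical below 0.06 rad and value of joint adjuster below 0.3 rad), for 0.2 s.
At the end, for the whole second after the job is handed in: The blade lies flat and still on the bed, along it within 0.2 rad, its tip 8 to 40 mm past the foot's axis and within 12 mm of the middle, and the foot presses on it with 2 to 6.5 N (contact force between blade and press between 2 and 6.5 N and x of tip in the frame of press between 0.008 and 0.04 m and y of tip in the frame of press between -0.012 and 0.012 m and angle between blade's own z axis and vertical below 0.06 rad and linear speed of blade below 0.01 m/s and angle between the x axis of blade and the x axis of press, either way round below 0.2 rad); the robot touches nothing.
It fails at once if the foot or frame pressed on the blade with more than 15 N (contact force between blade and press above 15 N).
It fails at once if a bystander was moved more than 30 mm (distance of any of tape_roll, hex_key_1, spare_ear_bar_1 from where it was at the start of the episode above 0.03 m).
It also fails if it takes over 72 s, if anything falls off the work surface, if the arm or the gripper's body presses on something with over 40 N, if the wrist force passes 120 N, or if a joint passes its speed limit or range.

### The arm

A 7-joint arm with a two-finger parallel gripper is mounted at the origin on a cart in front of the work surface, level with it; the furniture and walls round the work are solid. World frame = base frame: x ahead of the robot, y to its left, z up, the work surface at z = 0. Lengths are in m, angles in rad, forces in N, time in s.
With the tool pointing down it reaches from about 0.4 to 0.85 m from the base axis. Payload 10.4 kg.
Tool frame: the origin (TCP) lies between the finger pads; the fingertips stand 17 mm ahead of it and the grasp point (between the pads) lies 2 mm behind it; z points along the fingers, y is the line along which they close (so a half turn about z gives the same grasp; the last joint's range is limited). The gripper opens to 85 mm and grips with 20 to 120 N. Pads are 22 mm wide; open, the fingers measure 114 mm over their backs; the gripper's body (76 mm by 85 mm) begins 54 mm behind the grasp point. The pads swing forward as they close: fully open they stand 13 mm farther back than shut.
Start: joints at [1.143, 0.332, -0.065, 1.46, 0.022, 1.35, -0.088], TCP at [0.246, -0.574, 0.248] pointing down, gripper open.
Joint ranges: [-2.6, 2.6], [-0.5, 2.12], [-1.47, 1.34], [0.16, 2.42], [-1.27, 4.41], [0.06, 2.06], [-2.6, 2.6]. Speed limits (rad/s): [2.22, 2.22, 2.79, 2.79, 3.14, 3.14, 3.14].

### API

Orientations are given as a unit quaternion [x, y, z, w].
In Python, from workcell import readout, imaging, manip gives the robot as it stands. The module is installed in compiled form; this text tells all that it offers.
- The arm moves only by the shell command python3 -m crank 'ROWS' [OPENING] [FORCE]. ROWS is JSON, a list of rows, each a list of 4 numbers: the shift along the tool's x, y, z as a fraction of full scale, then the turn about the tool's z as a fraction of full scale. In form: [[x, y, z, yaw], ...]. A call has 1 to 5 rows; each row is the pose to reach, as a shift and turn from the pose commanded when the call began, along the tool's axes at that moment; what a row does not reach only later rows make up. Full scale, the value 1, is 400 mm for a shift and 60 degrees for a turn. A row lasts 1/12 s, in which the tool goes at most 41.7 mm and 7.16 degrees, less where a joint would pass 70% of its speed; a pose out of reach is approached as far as the arm can. A call with a number of a shift or a turn outside -1 to 1 is refused whole. A call with a gripper value outside its range is refused whole. OPENING is the gripper command: -1 is shut, 1 is fully open, values between are in proportion, set as the call begins (- or left out, the last holds). The fingers move at their own pace and stop on an object; FORCE is the grip in N (left out, the last holds). Time passes only in rows, so rows that repeat a pose let the fingers close. It gives the time, the measured TCP pose, the force, the opening and the grip force at its end, in the units of the state.
- readout.get_obs(): the state, without advancing time (a new reading comes with each control period).
- imaging.camera(name): name is "scene" or "top" or "wrist"; returns a dict with "color" (420x560x3 uint8, red, green, blue), "fx", "fy", "cx", "cy" (pixels), "rvec" (rotation vector, rad) and "tvec" (3), from world to camera coordinates, as OpenCV has them. Camera axes: x right, y down, z forward; pixel columns grow to the right and rows downward; lengths in m; the calibration is good to about 2 mm. A picture is of the moment at which its call begins. There is no depth.
- manip.hand_in(): hands the job in; it is judged then, once.
The state is a dict: "clock": time; "joint_pos": joint angles; "joint_velocities": joint speeds; "tau": joint torques, N m; "position": TCP position; "ee_rot": TCP orientation; "ft_force": force on the tool from outside, world axes, zero at the start; "torque": the same for the moment, N m; "grip_width": opening from 0.0 (shut) to 1.0 (fully open); "grasp_force": force on a finger pad.
Only numpy, scipy, OpenCV 4.12 (cv2) and the standard library are available. Lean on these libraries where they do the work, as an engineer would, in place of code of your own. Each camera call takes 0.05 s, during which the arm holds its last target. There are 200 camera calls.

## Working session

There is one attempt and no reset: what is moved stays moved. The work goes in short steps, Python scripts to look and compute and a shell command to move; the robot and the scene stay as the last step left them, time stands still between calls to the robot, and variables do not carry over. Pictures are saved under pics/ and viewed, at most 10 in all, crops included, and the job is handed in when it is done.

```bash
mkdir -p pics
cat > h.py <<'E'
import numpy as np, cv2
from workcell import readout, imaging, manip
from scipy.spatial.transform import Rotation as R
def snap(name,fn):
    c=imaging.camera(name); cv2.imwrite('pics/'+fn,c['color'][:,:,::-1]); 
    np.save('pics/'+fn[:-4]+'.npy',{k:v for k,v in c.items()},allow_pickle=True); return c
def load(fn): return np.load('pics/'+fn+'.npy',allow_pickle=True).item()
def ray(c,u,v,z):
    M=cv2.Rodrigues(np.array(c['rvec'],float))[0]; t=np.array(c['tvec'],float).ravel()
    o=-M.T@t; d=M.T@np.array([(u-c['cx'])/c['fx'],(v-c['cy'])/c['fy'],1]); return o+d*(z-o[2])/d[2]
def proj(c,p):
    return cv2.projectPoints(np.array(p,float).reshape(-1,1,3),np.array(c['rvec'],float),np.array(c['tvec'],float),np.array([[c['fx'],0,c['cx']],[0,c['fy'],c['cy']],[0,0,1.]]),None)[0].reshape(-1,2)
def st():
    o=readout.get_obs(); print({k:np.round(o[k],3).tolist() for k in ('clock','position','ee_rot','ft_force','torque','grip_width','grasp_force')}); return o
E
python3 - <<'E'
from h import *
snap('scene','s0.png');c=snap('top','t0.png');o=st()
print(R.from_quat(o['ee_rot']).as_matrix().round(3)); M=cv2.Rodrigues(np.array(c['rvec'],float))[0];print(M.round(2),-M.T@np.array(c['tvec']).ravel(),c['fx'])
E
```

```text
{'clock': 0.1, 'position': [0.246, -0.574, 0.248], 'ee_rot': [0.98, 0.201, -0.0, -0.001], 'ft_force': [0.276, -0.089, -0.542], 'torque': [0.011, -0.029, 0.034], 'grip_width': 1.003, 'grasp_force': 0.0}
[[ 0.919  0.394 -0.001]
 [ 0.394 -0.919  0.001]
 [-0.    -0.001 -1.   ]]
[[ 0.01 -1.    0.  ]
 [-1.   -0.01 -0.08]
 [ 0.08 -0.   -1.  ]] [ 0.42302734 -0.08008114  1.25245773] 462.23231637100656
```

View pics/t0.png

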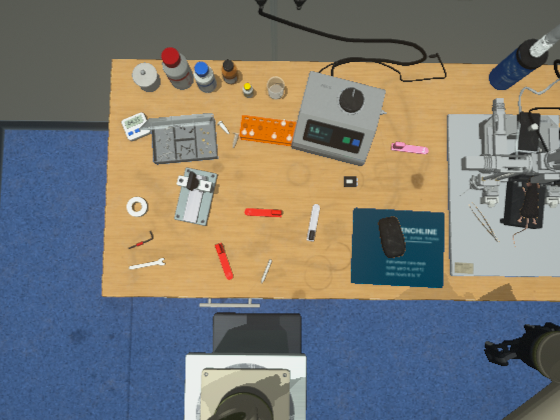

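View pics/s0.png

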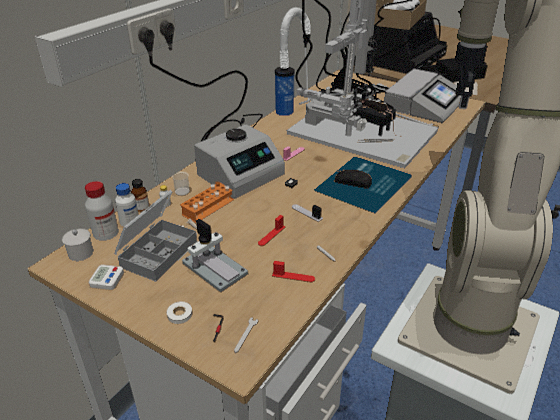

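The top view shows the blade at about (314,222) with its black grip near (312,236), and the press at about (195,195) with its open front toward the robot. I'll enlarge that region.

Run:
```python
from h import *
c=load('t0');im=c['color'][160:250,165:335,::-1]
cv2.imwrite('pics/t0c.png',cv2.resize(im,None,fx=4.5,fy=4.5,interpolation=cv2.INTER_CUBIC))
```

```text
(no output)
```

View pics/t0c.png

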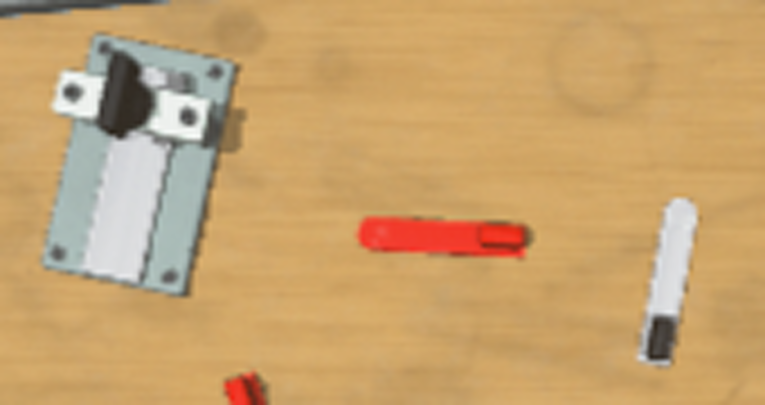

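The crop shows plate corners at (42,267), (187,296), (240,66) and (95,35). The blade's tip is at (682,198) and the middle of its tail at (654,363).

```bash
cat > pose.py <<'E'
from h import *
c=load('t0'); P=lambda u,v,z: ray(c,(u+.5)/4.5-.5+165,(v+.5)/4.5-.5+160,z)
fl,fr,br,bl=[P(*q,.014) for q in [(42,267),(187,296),(240,66),(95,35)]]
print('plate',np.linalg.norm(fl-fr),np.linalg.norm(fl-bl))
d=(bl-fl+br-fr)[:2]; d/=np.linalg.norm(d); l=np.array([-d[1],d[0]])
e=((fl-fr)[:2]); e/=np.linalg.norm(e); ce=(fl+fr+br+bl)[:2]/4
O=ce+d*.0275
print('press',O,'yaw',np.arctan2(d[1],d[0]),'from e',np.arctan2(-e[0],e[1]))
print('beam mid est', P(127,105,.07)[:2],'wing',P(122,93,.126)[:2])
t,ta=P(682,198,.004)[:2],P(654,363,.004)[:2]; b=t-ta
print('blade len',np.linalg.norm(b),'yaw',np.arctan2(b[1],b[0]),'tip',t); b/=np.linalg.norm(b); print('grip',t-b*.087)
E
python3 pose.py
```

```text
plate 0.08830656665697013 0.14295711719230153
press [0.59397669 0.13698368] yaw -0.1975489127042998 from e -0.18531912443422494
beam mid est [0.59524997 0.14133435] wing [0.59367056 0.13375913]
blade len 0.10093605036046593 yaw -0.16206716205517305 tip [ 0.55239249 -0.18248308]
grip [ 0.46653255 -0.16844488]
```

```bash
cat > go.py <<'E'
import sys
from h import *
# usage: go.py x y z yaw -> needed row
def need(x,y,z,yaw):
    o=st(); m=R.from_quat(o['ee_rot']).as_matrix(); d=m.T@(np.array([x,y,z])-o['position'])
    cy=np.arctan2(m[1,0],m[0,0]); dy=(yaw-cy+np.pi)%(2*np.pi)-np.pi
    print('yaw',cy.round(4),'need',(d/.4).round(4),(-dy/np.radians(60)).round(4))
if __name__=='__main__': need(*map(float,sys.argv[1:]))
E
python3 -m crank '[[0.9065,-0.7155,0,0],[0.9065,-0.7155,0,0],[0.9065,-0.7155,0,0],[0.9065,-0.7155,0,0],[0.9065,-0.7155,0,0]]' 1 30
python3 go.py 0.4665 -0.168 0.2 -0.162
```

```text
clock: 0.52
position: [0.346, -0.3895, 0.248]
ee_rot: [0.98, 0.201, -0.0, -0.0]
ft_force: [1.4, -0.3, 0.1]
grip_width: 1.002
grasp_force: 0.0
{'clock': 0.517, 'position': [0.346, -0.389, 0.248], 'ee_rot': [0.98, 0.201, -0.0, -0.0], 'ft_force': [1.387, -0.346, 0.117], 'torque': [0.022, -0.037, -0.055], 'grip_width': 1.002, 'grasp_force': 0.0}
yaw 0.4046 need [ 0.4948 -0.3904  0.12  ] 0.5411
```

```bash
python3 -m crank '[[0.495,-0.39,0.12,0.541],[0.495,-0.39,0.12,0.541],[0.495,-0.39,0.12,0.541],[0.495,-0.39,0.12,0.541],[0.495,-0.39,0.12,0.541]]' >/dev/null
python3 go.py 0.4665 -0.168 0.2 -0.162
```

```text
{'clock': 0.933, 'position': [0.433, -0.23, 0.213], 'ee_rot': [0.997, -0.076, -0.0, 0.0], 'ft_force': [0.616, -1.349, 0.528], 'torque': [-0.073, -0.034, -0.034], 'grip_width': 0.998, 'grasp_force': 0.0}
yaw -0.1525 need [ 0.0581 -0.1665  0.0332] 0.0091
```

```bash
python3 -m crank '[[0.058,-0.15,0.03,0.008],[0.058,-0.15,0.03,0.008],[0.058,-0.15,0.03,0.008],[0.058,-0.15,0.03,0.008],[0.058,-0.15,0.03,0.008]]' >/dev/null
python3 - <<'E'
from h import *
from go import need
c=snap('wrist','w1.png'); need(.4665,-.168,.2,-.162)
M=cv2.Rodrigues(np.array(c['rvec'],float))[0];print(M.round(2),-M.T@np.array(c['tvec']).ravel(),c['fx'])
E
```

```text
{'clock': 1.4, 'position': [0.464, -0.177, 0.202], 'ee_rot': [0.997, -0.078, -0.0, 0.0], 'ft_force': [-1.48, 0.285, 0.408], 'torque': [-0.031, -0.006, 0.03], 'grip_width': 1.002, 'grasp_force': 0.0}
yaw -0.1569 need [ 0.0018 -0.0236  0.0041] 0.0048
[[-0.15 -0.99 -0.  ]
 [-0.94  0.15  0.3 ]
 [-0.3   0.05 -0.95]] [ 0.54045409 -0.18922544  0.3283341 ] 331.5029275083453
```

View pics/w1.png

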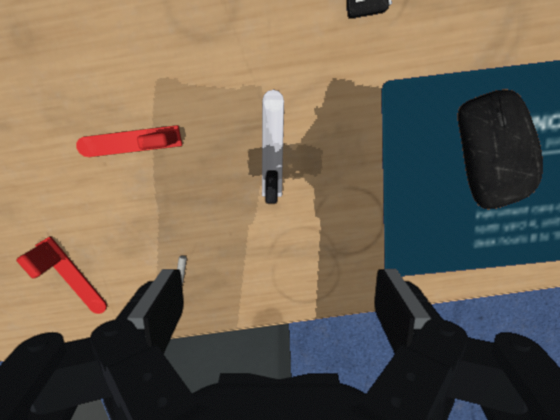

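The wrist view shows the blade's tip at (273,91). The grip spans about (266–278, 170–203), with its top near (272,178).

Run:
```python
from h import *
from go import need
c=load('w1'); t=ray(c,273,90.5,.004)[:2]
im=c['color'][165:207,258:288].astype(int).sum(2); ys,xs=np.where(im<110); ys+=165;xs+=258; print(xs.min(),xs.max(),ys.min(),ys.max())
for y in range(165,206,3): r=c['color'][y,258:288].astype(int).sum(1)//3; print(y,r.tolist())
top=ray(c,272,178,.039)[:2]; print(t,top, np.arctan2(*(t-top)[::-1]),np.linalg.norm(t-top))
print(proj(c,[[.4665,-.168,.039],[.4665,-.168,.0],[.5524,-.1825,.004]]))
```

```text
266 277 171 202
165 [81, 81, 81, 83, 91, 99, 100, 99, 97, 99, 100, 99, 99, 101, 102, 103, 104, 106, 112, 129, 157, 169, 157, 129, 92, 81, 82, 82, 81, 85]
168 [81, 80, 80, 81, 91, 98, 100, 98, 98, 99, 99, 99, 101, 101, 102, 104, 105, 105, 108, 109, 106, 102, 100, 96, 82, 79, 80, 79, 80, 81]
171 [78, 78, 79, 80, 90, 98, 101, 96, 74, 40, 19, 12, 12, 13, 11, 11, 11, 18, 35, 66, 94, 102, 102, 95, 80, 77, 77, 78, 78, 78]
174 [78, 81, 89, 95, 102, 101, 97, 78, 42, 13, 11, 12, 12, 12, 9, 12, 7, 8, 11, 37, 77, 98, 101, 94, 79, 74, 76, 77, 78, 79]
177 [125, 125, 123, 130, 140, 116, 92, 56, 22, 12, 15, 18, 19, 20, 17, 16, 11, 10, 11, 35, 76, 99, 101, 95, 86, 85, 80, 79, 84, 88]
180 [126, 125, 123, 131, 156, 169, 145, 78, 23, 13, 21, 34, 36, 27, 21, 19, 19, 15, 13, 45, 97, 122, 125, 116, 97, 97, 117, 146, 154, 154]
183 [126, 125, 126, 131, 158, 173, 146, 78, 24, 14, 18, 21, 20, 18, 18, 17, 17, 16, 14, 52, 104, 124, 125, 115, 109, 134, 146, 151, 153, 154]
186 [129, 133, 142, 149, 163, 173, 144, 77, 22, 13, 22, 25, 24, 23, 21, 16, 19, 15, 14, 52, 104, 123, 124, 114, 101, 116, 145, 152, 152, 152]
1
[... 343 characters left out ...]
45, 43, 42, 38, 37, 31, 29, 93, 170, 194, 188, 157, 143, 147, 150, 149, 151, 151]
198 [148, 153, 153, 154, 155, 149, 122, 68, 35, 40, 43, 44, 44, 41, 39, 39, 34, 29, 27, 77, 138, 152, 152, 153, 153, 153, 154, 154, 154, 153]
201 [137, 145, 148, 149, 150, 148, 131, 80, 40, 37, 42, 41, 37, 38, 33, 34, 31, 26, 41, 90, 137, 149, 151, 151, 151, 152, 152, 153, 153, 152]
204 [142, 145, 144, 144, 145, 146, 147, 144, 140, 133, 118, 112, 111, 110, 109, 109, 113, 125, 133, 140, 142, 143, 145, 148, 150, 150, 150, 151, 151, 152]
[ 0.55228495 -0.18582217] [ 0.4786806  -0.17364606] -0.1639416961440876 0.07460468031334376
[[267.97716206 192.03989878]
 [269.15437594 182.21289664]
 [269.42539975  90.95708444]]
```

Run:
```python
from h import *
from go import need
c=load('w1'); t=ray(c,273,90.5,.004)[:2]
top=ray(c,271.8,195.5,.039)[:2]; print(top,np.arctan2(*(t-top)[::-1]),np.linalg.norm(t-top))
need(top[0],top[1],.026,-.16)
```

```text
[ 0.46277844 -0.17088824] -0.16532445248614133 0.0907438058821609
{'clock': 1.4, 'position': [0.464, -0.177, 0.202], 'ee_rot': [0.997, -0.078, -0.0, 0.0], 'ft_force': [-1.48, 0.285, 0.408], 'torque': [-0.031, -0.006, 0.03], 'grip_width': 1.002, 'grasp_force': 0.0}
yaw -0.1569 need [-0.0061 -0.0152  0.4391] 0.0029
```

```bash
python3 -m crank '[[-0.001,-0.015,0.1,0.005],[-0.001,-0.015,0.2,0.005],[-0.001,-0.015,0.3,0.005],[-0.001,-0.015,0.35,0.005],[-0.001,-0.015,0.35,0.005]]' 0 30 >/dev/null
python3 - <<'E'
from h import *
from go import need
c=snap('wrist','w2.png'); need(.4645,-.171,.026,-.164)
E
```

```text
{'clock': 1.867, 'position': [0.464, -0.171, 0.06], 'ee_rot': [0.997, -0.081, -0.002, -0.001], 'ft_force': [0.903, 0.205, 0.51], 'torque': [0.006, 0.022, -0.04], 'grip_width': 0.499, 'grasp_force': 0.0}
yaw -0.1624 need [0.0026 0.0004 0.0857] 0.0015
```

View pics/w2.png

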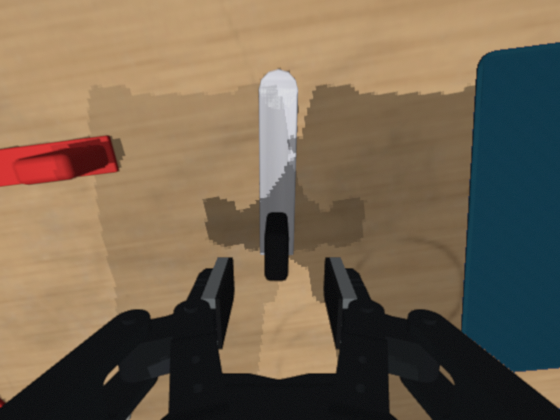

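The grip at (276,245) lies between the fingertips at (225,280) and (338,280), so I'll go down and close.

```bash
python3 -m crank '[[0.002,0,0.05,0.001],[0.002,0,0.085,0.001],[0.002,0,0.085,0.001],[0.002,0,0.085,0.001],[0.002,0,0.085,0.001]]' 
python3 -m crank '[[0,0,0,0],[0,0,0,0],[0,0,0,0],[0,0,0,0],[0,0,0,0]]' -1 30
python3 -m crank '[[0,0,-0.02,0],[0,0,-0.05,0],[0,0,-0.1,0],[0,0,-0.15,0],[0,0,-0.15,0]]'
```

```text
clock: 2.28
position: [0.4672, -0.171, 0.0297]
ee_rot: [0.997, -0.081, 0.001, 0.0]
ft_force: [0.7, -0.1, 0.4]
grip_width: 0.494
grasp_force: 0.0
clock: 2.7
position: [0.4667, -0.1705, 0.0287]
ee_rot: [0.997, -0.081, 0.001, 0.0]
ft_force: [-2.0, 0.5, 8.1]
grip_width: 0.131
grasp_force: 31.7
clock: 3.12
position: [0.4684, -0.1708, 0.0923]
ee_rot: [0.997, -0.081, 0.003, 0.001]
ft_force: [0.9, -0.5, 0.5]
grip_width: 0.133
grasp_force: 30.5
```

```bash
python3 go.py 0.46 0.162 0.1 -0.19
```

```text
{'clock': 3.117, 'position': [0.468, -0.171, 0.092], 'ee_rot': [0.997, -0.081, 0.003, 0.001], 'ft_force': [0.867, -0.477, 0.487], 'torque': [-0.054, -0.08, -0.022], 'grip_width': 0.133, 'grasp_force': 30.524}
yaw -0.1615 need [-0.1543 -0.8177 -0.0213] 0.0272
```

```bash
python3 -m crank '[[-0.03,-0.08,-0.05,0.027],[-0.05,-0.17,-0.05,0.027],[-0.08,-0.26,-0.05,0.027],[-0.1,-0.35,-0.05,0.027],[-0.1,-0.42,-0.05,0.027]]' >/dev/null
python3 go.py 0.46 0.162 0.1 -0.19
```

```text
{'clock': 3.533, 'position': [0.452, 0.005, 0.108], 'ee_rot': [0.996, -0.094, 0.0, 0.0], 'ft_force': [0.659, -0.442, -0.67], 'torque': [-0.052, -0.082, -0.031], 'grip_width': 0.132, 'grasp_force': 30.506}
yaw -0.1882 need [-0.0549 -0.3895  0.0206] 0.0017
```

```bash
python3 -m crank '[[-0.05,-0.09,0,0.002],[-0.05,-0.18,0,0.002],[-0.05,-0.27,0,0.002],[-0.05,-0.36,0,0.002],[-0.05,-0.37,0,0.002]]' >/dev/null
python3 -m crank '[[0,0,0,0],[0,0,0,0]]' >/dev/null
python3 - <<'E'
from h import *
from go import need
c=snap('wrist','w3.png');snap('top','t3.png');snap('scene','s3.png'); need(.46,.162,.1,-.19)
E
```

```text
{'clock': 4.267, 'position': [0.462, 0.149, 0.108], 'ee_rot': [0.995, -0.097, -0.0, 0.0], 'ft_force': [-0.554, -0.407, -0.818], 'torque': [-0.028, 0.06, -0.023], 'grip_width': 0.139, 'grasp_force': 30.502}
yaw -0.1942 need [-0.011  -0.0297  0.0192] -0.004
```

View pics/w3.png

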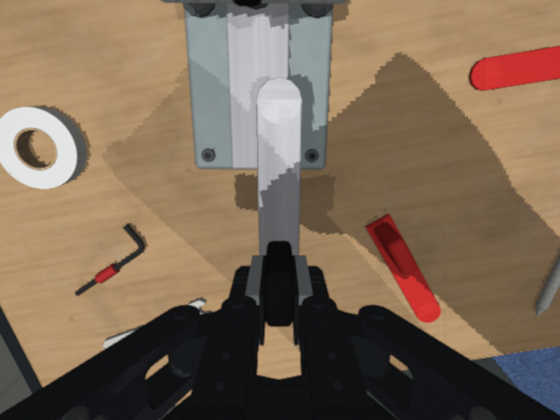

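The wrist view shows the blade straight in the fingers with its tip at (279,80). The plate's front corners are at (196,168) and (326,167), its side edges reach (187,15) and (333,15), and the bed's left edge runs from (231,166) to (229,15).

Run:
```python
from h import *
c=load('w3'); o=readout.get_obs(); p=o['position']
fl,fr,l2,r2=[ray(c,u,v,.014)[:2] for u,v in [(196,168),(326,167),(187,15),(333,15)]]
b1,b2=[ray(c,231,v,.021)[:2] if v>100 else ray(c,229,v,.021)[:2] for v in (166,15)]
an=lambda d:np.arctan2(d[1],d[0])
print('yaw',an(l2-fl),an(r2-fr),an(b2-b1),an(fl-fr)-np.pi/2,'w',np.linalg.norm(fl-fr))
y=-.19; d=np.array([np.cos(y),np.sin(y)]);n=np.array([-d[1],d[0]])
O=(fl+fr)/2+.1*d; print('O',O)
print('bed mid front',b1-n*.018+.098*d)
t=ray(c,279,80,.108-.0287+.004)[:2]; a=t-p[:2]; print('tip',t,'rel tcp along',a@[np.cos(-.194),np.sin(-.194)],'yaw',an(a))
```

```text
yaw -0.20722142153106454 -0.1925377853684355 -0.22039500743824958 -0.18240724948081688 w 0.08732558418784611
O [0.59739424 0.13603806]
bed mid front [0.59788339 0.13703679]
tip [0.54658643 0.13358471] rel tcp along 0.08605506078235865 yaw -0.1859804744289597
```

```bash
python3 go.py 0.492 0.157 0.06 -0.195
```

```text
{'clock': 4.267, 'position': [0.462, 0.149, 0.108], 'ee_rot': [0.995, -0.097, -0.0, 0.0], 'ft_force': [-0.554, -0.407, -0.818], 'torque': [-0.028, 0.06, -0.023], 'grip_width': 0.139, 'grasp_force': 30.502}
yaw -0.1942 need [ 0.0699 -0.033   0.1192] 0.0008
```

```bash
python3 -m crank '[[0.03,-0.033,0,0.001],[0.07,-0.033,0.03,0.001],[0.07,-0.033,0.08,0.001],[0.07,-0.033,0.119,0.001],[0.07,-0.033,0.119,0.001]]' >/dev/null
python3 -m crank '[[0,0,0,0],[0,0,0,0],[0,0,0,0]]' >/dev/null
python3 go.py 0.492 0.157 0.05 -0.195
```

```text
{'clock': 4.933, 'position': [0.493, 0.159, 0.061], 'ee_rot': [0.995, -0.097, 0.001, -0.0], 'ft_force': [0.206, 0.213, -0.316], 'torque': [0.002, 0.046, 0.002], 'grip_width': 0.134, 'grasp_force': 30.518}
yaw -0.1935 need [-0.0009  0.0044  0.0282] 0.0014
```

```bash
f(){ grep -E 'position|ft_force'; }
python3 -m crank '[[0,0.004,0.01,0.001],[0,0.004,0.0175,0.001],[0,0.004,0.0175,0.001],[0,0.004,0.0175,0.001]]' |f
python3 -m crank '[[0,0,0.0012,0],[0,0,0.0025,0],[0,0,0.0025,0]]' |f
python3 -m crank '[[0,0,0.0012,0],[0,0,0.0025,0],[0,0,0.0025,0]]' |f
```

```text
position: [0.4916, 0.1571, 0.053]
ft_force: [-0.3, 0.0, -0.9]
position: [0.4917, 0.1572, 0.052]
ft_force: [-0.0, -0.6, -0.9]
position: [0.4917, 0.1572, 0.051]
ft_force: [-0.3, -0.1, -0.1]
```

```bash
f(){ grep -E 'position|ft_force'; }
python3 -m crank '[[0,0,0.0012,0],[0,0,0.0012,0],[0,0,0.0012,0]]' |f
python3 -m crank '[[0,0,0.0012,0],[0,0,0.0012,0],[0,0,0.0012,0]]' |f
```

```text
position: [0.4917, 0.1572, 0.0506]
ft_force: [-0.3, 0.4, -1.8]
position: [0.4918, 0.1572, 0.0502]
ft_force: [-0.9, 0.7, 0.7]
```

```bash
f(){ grep -E 'position|ft_force|torque'; }
python3 -m crank '[[0,0,0.001,0],[0,0,0.001,0],[0,0,0.001,0]]' |f
python3 -m crank '[[0,0,0.001,0],[0,0,0.001,0],[0,0,0.001,0]]' |f
```

```text
position: [0.4918, 0.1572, 0.0501]
ft_force: [-1.9, -0.4, 5.9]
position: [0.4917, 0.1573, 0.0501]
ft_force: [-4.4, -1.1, 9.8]
```

```bash
f(){ grep -E 'position|ft_force|ee_rot'; }
python3 -m crank '[[0,0,-0.0017,0],[0,0,-0.0017,0],[0,0,-0.0017,0]]' |f
python3 -m crank '[[0.02,0,0,0],[0.04,0,0,0],[0.04,0,0,0],[0.04,0,0,0]]' |f
python3 go.py 0.5255 0.151 0.0502 -0.195
```

```text
position: [0.4918, 0.1572, 0.0501]
ee_rot: [0.995, -0.097, 0.0, 0.0]
ft_force: [-1.4, -1.4, 2.6]
position: [0.5083, 0.1539, 0.0501]
ee_rot: [0.995, -0.097, 0.001, -0.0]
ft_force: [1.4, 0.8, 2.9]
{'clock': 7.35, 'position': [0.508, 0.154, 0.05], 'ee_rot': [0.995, -0.097, 0.001, -0.0], 'ft_force': [1.408, 0.773, 2.856], 'torque': [-0.167, -0.453, -0.046], 'grip_width': 0.135, 'grasp_force': 30.961}
yaw -0.1949 need [ 0.0435 -0.0012 -0.0002] 0.0001
```

```bash
f(){ grep -E 'position|ft_force|ee_rot|grip'; }
python3 -m crank '[[0.02,-0.001,0,0],[0.043,-0.001,0,0],[0.043,-0.001,0,0],[0.043,-0.001,0,0],[0.043,-0.001,0,0]]' |f
python3 -m crank '[[0,0,0,0],[0,0,0,0],[0,0,0,0]]' -0.4 30|f
python3 - <<'E'
from h import *
snap('scene','s4.png');snap('top','t4.png')
a=load('s4')['color'][200:320,130:290,::-1];b=load('t4')['color'][155:245,160:280,::-1]
cv2.imwrite('pics/m4.png',np.hstack([cv2.resize(a,(400,300),interpolation=2),cv2.resize(b,(400,300),interpolation=2)]))
E
```

```text
position: [0.5245, 0.1512, 0.0501]
ee_rot: [0.995, -0.097, 0.0, -0.0]
ft_force: [1.9, -0.8, 3.0]
grip_width: 0.134
position: [0.5236, 0.1512, 0.0496]
ee_rot: [0.995, -0.097, -0.001, 0.0]
ft_force: [0.6, 0.4, 0.8]
grip_width: 0.3
```

View pics/m4.png

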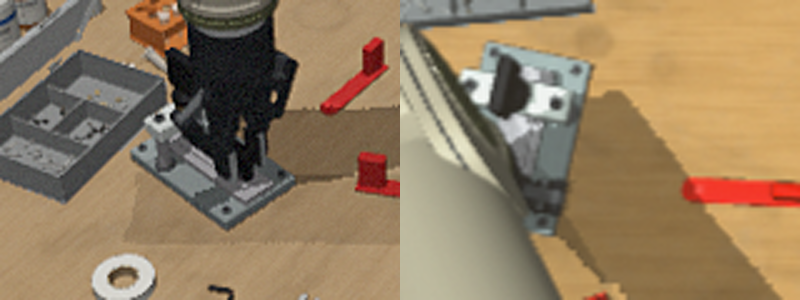

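The fingers stand at the blade's tail on the bed and nothing collides. I'll push 5 mm deeper for margin, then release and go up to the wing.

```bash
f(){ grep -E 'position|ft_force|ee_rot|grip'; }
python3 -m crank '[[0,0,0,0],[0,0,0,0],[0,0,0,0]]' -1 25|f
python3 -m crank '[[0.006,0,0,0],[0.0125,0,0,0],[0.0125,0,0,0],[0.0125,0,0,0]]' |f
python3 -m crank '[[0,0,0,0],[0,0,0,0],[0,0,0,0]]' -0.4 30|f
python3 -m crank '[[-0.03,0,0,0],[-0.08,0,-0.05,0],[-0.12,0,-0.1,0],[-0.12,0,-0.2,0],[-0.12,0,-0.3,0]]' |f
python3 go.py 0.596 0.1365 0.2 -0.195
python3 - <<'E'
from h import *
snap('top','t5.png'); c=load('t5')
cv2.imwrite('pics/t5c.png',cv2.resize(c['color'][160:240,160:260,::-1],(800,600)[:1]+(640,) if 0 else (750,600),interpolation=2))
E
```

```text
position: [0.5242, 0.1512, 0.0499]
ee_rot: [0.995, -0.097, -0.0, 0.0]
ft_force: [-0.6, 0.5, 0.3]
grip_width: 0.137
position: [0.5295, 0.1501, 0.0499]
ee_rot: [0.995, -0.097, 0.0, 0.0]
ft_force: [0.1, -0.5, -0.8]
grip_width: 0.132
position: [0.5292, 0.1503, 0.05]
ee_rot: [0.995, -0.097, 0.0, 0.0]
ft_force: [0.1, -0.6, -0.2]
grip_width: 0.295
position: [0.4803, 0.1596, 0.1706]
ee_rot: [0.995, -0.096, -0.001, 0.001]
ft_force: [2.4, -0.4, 1.0]
grip_width: 0.299
{'clock': 9.367, 'position': [0.48, 0.16, 0.171], 'ee_rot': [0.995, -0.096, -0.001, 0.001], 'ft_force': [2.384, -0.397, 1.025], 'torque': [0.034, -0.108, -0.057], 'grip_width': 0.299, 'grasp_force': 0.0}
yaw -0.1925 need [ 0.2948  0.0015 -0.0743] 0.0024
```

```bash
python3 -m crank '[[0,0,-0.03,0],[0,0,-0.05,0],[0,0,-0.05,0]]' 0 30 >/dev/null
python3 - <<'E'
from h import *
snap('wrist','w5.png'); st()
E
```

```text
{'clock': 9.717, 'position': [0.482, 0.159, 0.19], 'ee_rot': [0.995, -0.097, -0.0, 0.0], 'ft_force': [-0.331, -0.177, -0.45], 'torque': [0.015, -0.006, 0.033], 'grip_width': 0.501, 'grasp_force': 0.0}
```

View pics/w5.png

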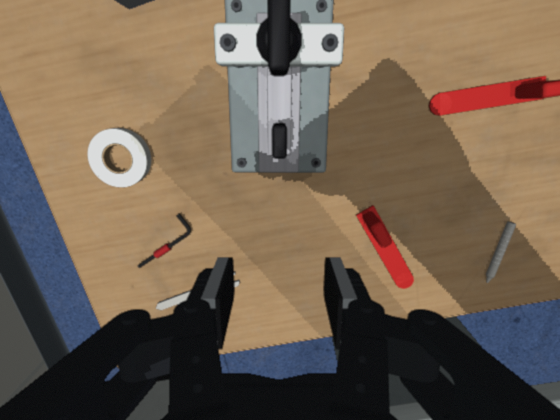

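The wrist view shows the blade's grip at (279,140) with the blade along the bed under the foot. The beam bolts are at (228,42) and (329,42), and the wing lies roughly along the press's x, from (283,5) to (280,72).

```bash
python3 - <<'E'
from h import *
c=load('w5'); a,b=ray(c,228,42,.071)[:2],ray(c,329,42,.071)[:2]; print('beam mid',(a+b)/2,'yaw',np.arctan2(*(a-b)[::-1])-np.pi/2, np.linalg.norm(a-b))
g=ray(c,279,152,.021+.039)[:2]; print('grip top',g)
best=[]
for name,z in (('w5',0),('t0',0)):
  c=load(name); O=np.array([.596,.1365]) 
  dark=(c['color'].max(2)<75).astype(np.uint8)
  uv=proj(c,[[*O,.107]])[0].astype(int); w=60 if name=='w5' else 20
  win=np.zeros_like(dark); win[max(0,uv[1]-w):uv[1]+w,uv[0]-w//2-5:uv[0]+w//2+5]=1
  res=[]
  for dx in np.arange(-.006,.0061,.002):
   for dy in np.arange(-.006,.0061,.002):
    for yaw in np.arange(-.6,.31,.05):
     Rz=R.from_euler('z',yaw).as_matrix()
     pts=np.array([[x,y,zz] for x in(-.022,.022) for y in(-.006,.006) for zz in(.088,.126)])@Rz.T+[O[0]+dx,O[1]+dy,0]
     m=np.zeros_like(dark); cv2.fillConvexPoly(m,cv2.convexHull(proj(c,pts).round().astype(np.int32)),1)
     res.append(((m&dark).sum()-(m&(1-dark)).sum()-0.0,dx,dy,yaw))
  res.sort(reverse=True); print(name,[tuple(np.round(r,3).tolist()) for r in res[:6]])
E
python3 go.py 0.596 0.1365 0.2 -0.195
```

```text
beam mid [0.5968029  0.13665326] yaw -0.1930377394393603 0.06805724994780787
grip top [0.52284543 0.15071938]
w5 [(1.8446744073709552e+19, -0.006, -0.006, -0.25), (1607.0, 0.002, 0.0, -0.15), (1602.0, 0.002, 0.0, -0.2), (1598.0, 0.0, 0.0, -0.2), (1586.0, 0.004, 0.0, -0.15), (1581.0, 0.002, 0.0, -0.25)]
t0 [(1.8446744073709552e+19, 0.006, 0.006, -0.4), (1.8446744073709552e+19, 0.006, 0.006, -0.45), (1.8446744073709552e+19, 0.006, 0.006, -0.5), (1.8446744073709552e+19, 0.006, 0.006, -0.55), (1.8446744073709552e+19, 0.006, 0.006, -0.6), (1.8446744073709552e+19, 0.004, 0.006, -0.55)]
{'clock': 9.717, 'position': [0.482, 0.159, 0.19], 'ee_rot': [0.995, -0.097, -0.0, 0.0], 'ft_force': [-0.331, -0.177, -0.45], 'torque': [0.015, -0.006, 0.033], 'grip_width': 0.501, 'grasp_force': 0.0}
yaw -0.1943 need [ 0.2904  0.001  -0.0259] 0.0006<stdin>:17: RuntimeWarning: overflow encountered in scalar subtract
```

```bash
python3 -m crank '[[0.1,0.001,-0.01,0],[0.2,0.001,-0.01,0],[0.29,0.001,-0.01,0],[0.292,0.001,-0.01,0],[0.292,0.001,-0.01,0]]' >/dev/null;python3 -m crank '[[0,0,0,0],[0,0,0,0]]' >/dev/null
python3 go.py 0.597 0.1365 0.112 -0.195; python3 -c "
from h import *;print(np.round(readout.get_obs()['joint_pos'],3))"
```

```text
{'clock': 10.3, 'position': [0.595, 0.137, 0.193], 'ee_rot': [0.995, -0.096, -0.001, 0.0], 'ft_force': [-0.048, 0.244, -0.33], 'torque': [0.067, 0.06, 0.073], 'grip_width': 0.502, 'grasp_force': 0.0}
yaw -0.1926 need [0.0045 0.0011 0.2033] 0.0023
[ 0.177  0.404 -0.612  1.545  0.238  1.27  -2.232]
```

```bash
python3 -m crank '[[0.004,0.001,0,-0.1],[0.004,0.001,0,-0.2],[0.004,0.001,0,-0.3],[0.004,0.001,0,-0.4],[0.004,0.001,0,-0.5]]' >/dev/null
python3 go.py 0.597 0.1365 0.112 -0.195; python3 -c "
from h import *;print(np.round(readout.get_obs()['joint_pos'],3))"
```

```text
{'clock': 10.717, 'position': [0.597, 0.136, 0.194], 'ee_rot': [0.986, 0.167, 0.0, 0.0], 'ft_force': [0.216, 0.664, -0.088], 'torque': [0.007, 0.026, 0.026], 'grip_width': 0.498, 'grasp_force': 0.0}
yaw 0.3359 need [-0.0004 -0.0006  0.2058] 0.507
[ 0.24   0.425 -0.698  1.538  0.281  1.281 -1.73 ]
```

```bash
for i in 1 2 3 4; do python3 -m crank '[[0,0,0,-0.119],[0,0,0,-0.238],[0,0,0,-0.357],[0,0,0,-0.476],[0,0,0,-0.59]]' >/dev/null; done
python3 go.py 0.597 0.1365 0.112 2.9466; python3 -c "
from h import *;print(np.round(readout.get_obs()['joint_pos'],3))"
```

```text
{'clock': 12.383, 'position': [0.597, 0.136, 0.194], 'ee_rot': [0.166, 0.986, -0.001, 0.0], 'ft_force': [0.066, -0.444, 0.409], 'torque': [0.001, -0.025, -0.042], 'grip_width': 0.498, 'grasp_force': 0.0}
yaw 2.8086 need [0.001  0.0004 0.2058] -0.1317
[ 0.519  0.604 -1.149  1.524  0.558  1.376  0.565]
```

```bash
f(){ grep -E 'position|ft_force|ee_rot|gr'; }
python3 -m crank '[[0.001,0,0,-0.12],[0.001,0,0.08,-0.131],[0.001,0,0.16,-0.131],[0.001,0,0.204,-0.131],[0.001,0,0.204,-0.131]]' |f
python3 -m crank '[[0,0,0,0],[0,0,0,0],[0,0,0,0],[0,0,0,0]]' -1 30 |f
python3 go.py 0.597 0.1365 0.112 2.9466; python3 -c "
from h import *;print(np.round(readout.get_obs()['joint_pos'],3))"
```

```text
position: [0.5951, 0.1352, 0.1088]
ee_rot: [0.101, 0.995, -0.002, -0.002]
ft_force: [0.1, -0.8, -1.1]
grip_width: 0.498
grasp_force: 0.0
position: [0.5984, 0.1368, 0.1144]
ee_rot: [0.101, 0.995, 0.0, 0.001]
ft_force: [-1.9, 0.3, 7.1]
grip_width: 0.137
grasp_force: 34.8
{'clock': 13.133, 'position': [0.598, 0.137, 0.114], 'ee_rot': [0.101, 0.995, 0.0, 0.001], 'ft_force': [-1.859, 0.348, 7.145], 'torque': [0.155, 0.494, 0.035], 'grip_width': 0.137, 'grasp_force': 34.78}
yaw 2.9385 need [ 0.0033 -0.0015  0.0061] -0.0077
[ 0.503  0.691 -1.116  1.605  0.647  1.258  0.639]
```

```bash
z(){ python3 -c "
from h import *
o=readout.get_obs();m=R.from_quat(o['ee_rot']).as_matrix();print(o['clock'],'ang',round((2.9385-np.arctan2(m[1,0],m[0,0]))%6.283,3),np.round(o['position'],4),np.round(o['ft_force'],2),np.round(o['torque'],3),o['grip_width'],o['joint_pos'][6])"; }
for i in 1 2; do
python3 -m crank '[[0,0,0,0.05],[0,0,0,0.1],[0,0,0,0.15],[0,0,0,0.2],[0,0,0,0.25]]' >/dev/null; z; done
python3 -m crank '[[0,0,0,0.05],[0,0,0,0.1],[0,0,0,0.15],[0,0,0,0.2],[0,0,0,0.25]]' >/dev/null; z
python3 -m crank '[[0,0,0,0.05],[0,0,0,0.1],[0,0,0,0.11],[0,0,0,0.11],[0,0,0,0.11]]' >/dev/null; z
```

```text
13.55 ang 0.265 [0.5983 0.1365 0.1144] [-3.27 -1.84  9.72] [-0.377  0.877  0.05 ] 0.1370793410895006 0.3975575391493303
13.9667 ang 0.527 [0.5981 0.1361 0.1144] [-5.26 -2.37  9.96] [-0.635  1.187  0.03 ] 0.1367425730007721 0.1589458457172285
14.3833 ang 0.788 [0.5978 0.1358 0.1144] [-7.4  -4.38 12.59] [-0.936  1.657  0.121] 0.13330221650158475 -0.07994220031038163
14.8 ang 0.901 [0.5976 0.1357 0.1144] [-7.73 -4.21 12.68] [-0.925  1.826 -0.012] 0.12982748188583818 -0.18298579447102495
```

```bash
cat > z.py <<'E'
from h import *
o=readout.get_obs();m=R.from_quat(o['ee_rot']).as_matrix();print(round(o['clock'],2),'ang',round((2.9385-np.arctan2(m[1,0],m[0,0]))%6.283,3),np.round(o['position'],4),np.round(o['ft_force'],2),np.round(o['torque'],3),round(o['grip_width'],3),o['joint_pos'][6].round(2) if hasattr(o['joint_pos'][6],'round') else '')
E
python3 -m crank '[[0,0,0,0.05],[0,0,0,0.1],[0,0,0,0.15],[0,0,0,0.2],[0,0,0,0.25]]' >/dev/null; python3 z.py
python3 -m crank '[[0,0,0,0.05],[0,0,0,0.1],[0,0,0,0.15],[0,0,0,0.2],[0,0,0,0.227]]' >/dev/null; python3 z.py
python3 -m crank '[[0,0,0,0],[0,0,0,0],[0,0,0,0]]' -0.2 >/dev/null; python3 z.py
python3 -m crank '[[0,0,-0.05,0],[0,0,-0.1,0],[0,0,-0.15,0],[0,0,-0.15,-0.1],[0,0,-0.15,-0.2]]' >/dev/null
python3 -m crank '[[0,0,0,-0.119],[0,0,0,-0.238],[0,0,0,-0.357],[0,0,0,-0.476],[0,0,0,-0.59]]' >/dev/null
python3 -m crank '[[0,0,0,-0.119],[0,0,0,-0.238],[0,0,0,-0.357],[0,0,0,-0.476],[0,0,0,-0.54]]' >/dev/null; python3 z.py
python3 go.py 0.509 0.154 0.15 2.9466
```

```text
15.22 ang 1.165 [0.5972 0.1356 0.1144] [-10.26  -4.8   15.12] [-1.122  2.396  0.09 ] 0.132 -0.42
15.63 ang 1.403 [0.5969 0.1356 0.1144] [-12.2   -5.34  16.13] [-1.17   2.795  0.14 ] 0.132 -0.64
15.88 ang 1.4 [0.5981 0.1362 0.113 ] [0.15 0.71 0.78] [ 0.012  0.031 -0.071] 0.4 -0.64
17.13 ang 0.001 [0.598  0.1359 0.1724] [-0.33 -0.54 -0.15] [-0.079  0.023  0.026] 0.401 0.68
{'clock': 17.133, 'position': [0.598, 0.136, 0.172], 'ee_rot': [0.102, 0.995, 0.0, 0.0], 'ft_force': [-0.331, -0.538, -0.15], 'torque': [-0.079, 0.023, 0.026], 'grip_width': 0.401, 'grasp_force': 0.0}
yaw 2.938 need [ 0.2271 -0.0007  0.0561] -0.0082
```

```bash
python3 -m crank '[[0.09,0,0,-0.008],[0.185,0,0,-0.008],[0.185,0,0.03,-0.008],[0.185,0,0.1,-0.008],[0.185,0,0.15,-0.008]]' >/dev/null
python3 -m crank '[[0,0,0,0],[0,0,0,0]]' >/dev/null
python3 go.py 0.526 0.151 0.050 2.9466
```

```text
{'clock': 17.717, 'position': [0.525, 0.152, 0.112], 'ee_rot': [0.101, 0.995, 0.0, -0.001], 'ft_force': [-0.361, 0.216, 0.976], 'torque': [0.007, -0.026, 0.011], 'grip_width': 0.399, 'grasp_force': 0.0}
yaw 2.9397 need [-0.0026 -0.0009  0.1558] -0.0066
```

```bash
python3 -m crank '[[-0.002,-0.001,0.07,-0.006],[-0.002,-0.001,0.13,-0.006],[-0.002,-0.001,0.152,-0.006],[-0.002,-0.001,0.152,-0.006],[-0.002,-0.001,0.152,-0.006]]' >/dev/null; python3 z.py
python3 -m crank '[[0,0,0,0],[0,0,0,0],[0,0,0,0]]' -1 20 >/dev/null; python3 z.py
python3 -m crank '[[0,0,0,0],[0,0,0,0]]' >/dev/null; python3 z.py
```

```text
18.13 ang 6.276 [0.5267 0.1515 0.053 ] [0.71 1.04 0.56] [ 0.007  0.007 -0.06 ] 0.402 0.54
18.38 ang 6.277 [0.5271 0.1513 0.0533] [-1.2  -1.86  7.39] [-0.143  0.252 -0.153] 0.137 0.54
18.55 ang 6.276 [0.5271 0.1513 0.0533] [-1.4  -0.4   7.03] [-0.171  0.227 -0.119] 0.137 0.54
```

```bash
python3 -m crank '[[0,0,-0.0016,0],[0,0,-0.0016,0],[0,0,-0.0016,0]]' >/dev/null; python3 z.py
for i in 1 2 3 4 5; do python3 -m crank '[[0.0013,0,0,0],[0.0025,0,0,0]]' >/dev/null; python3 z.py; done
```

```text
18.8 ang 6.276 [0.5268 0.1511 0.0533] [-0.74 -1.86  7.81] [-0.286  0.027  0.024] 0.134 0.54
18.97 ang 6.277 [0.5267 0.151  0.0532] [ 6.11 -2.04  4.46] [-0.237 -1.186  0.023] 0.134 0.54
19.13 ang 6.277 [0.5259 0.1512 0.0533] [ 5.15 -1.56  5.72] [-0.2   -1.176 -0.004] 0.134 0.54
19.3 ang 6.277 [0.5249 0.1514 0.0533] [ 5.54 -0.92  4.55] [-2.050e-01 -1.135e+00  1.000e-03] 0.134 0.54
19.47 ang 6.277 [0.5239 0.1517 0.0533] [ 4.57 -0.73  5.46] [-0.175 -1.181  0.017] 0.14 0.54
19.63 ang 6.277 [0.5229 0.1518 0.0533] [ 6.36 -0.65  4.8 ] [-0.265 -1.123  0.   ] 0.135 0.54
```

```bash
python3 -m crank '[[0,0,-0.0012,0],[0,0,-0.0012,0],[0,0,-0.0012,0]]' >/dev/null; python3 z.py
for i in 1 2 3 4 5; do python3 -m crank '[[-0.0013,0,0,0],[-0.0025,0,0,0]]' >/dev/null; python3 z.py; done
```

```text
19.88 ang 6.276 [0.5219 0.1519 0.0533] [ 3.95 -1.82  5.33] [-0.251 -0.838  0.036] 0.135 0.54
20.05 ang 6.276 [0.522  0.1519 0.0532] [-3.84 -1.7  13.59] [-0.396  0.628 -0.011] 0.134 0.54
20.22 ang 6.275 [0.522  0.1519 0.0532] [-8.06 -1.98 16.77] [-5.110e-01  1.599e+00  1.000e-03] 0.139 0.54
20.38 ang 6.275 [0.5221 0.1519 0.0532] [-13.47  -3.22  21.19] [-0.729  2.579 -0.109] 0.133 0.54
20.55 ang 6.275 [0.5222 0.1519 0.0532] [-18.46  -2.4   24.21] [-0.507  3.547 -0.15 ] 0.137 0.54
20.72 ang 6.274 [0.5232 0.1521 0.0532] [-14.32  -1.01  20.55] [-0.305  2.843 -0.178] 0.136 0.54
```

```bash
python3 -m crank '[[0.004,0,-0.001,0],[0.004,0,-0.001,0]]' >/dev/null; python3 z.py
python3 -m crank '[[0,0,0,0],[0,0,0,0],[0,0,0,0]]' -0.5 >/dev/null; python3 z.py
python3 go.py 0.52 0.1515 0.0533 2.9466
```

```text
20.88 ang 6.275 [0.5231 0.1519 0.0532] [-4.36  0.07  9.64] [0.038 1.011 0.048] 0.136 0.54
21.13 ang 6.276 [0.5241 0.1511 0.0527] [0.39 0.48 0.69] [-0.019  0.028  0.01 ] 0.246 0.54
{'clock': 21.133, 'position': [0.524, 0.151, 0.053], 'ee_rot': [0.098, 0.995, -0.0, -0.0], 'ft_force': [0.393, 0.482, 0.693], 'torque': [-0.019, 0.028, 0.01], 'grip_width': 0.246, 'grasp_force': 0.0}
yaw 2.9455 need [ 0.0103 -0.001  -0.0015] -0.0011
```

```bash
python3 -m crank '[[0,0,-0.004,0],[0,0,-0.004,0]]' >/dev/null; python3 z.py
python3 -m crank '[[0,0,0,0],[0,0,0,0],[0,0,0,0]]' -1 20 >/dev/null; python3 z.py
for i in 1 2 3; do python3 -m crank '[[0,0,-0.0012,0],[0,0,-0.0012,0]]' >/dev/null; python3 z.py; done
```

```text
21.3 ang 6.276 [0.5245 0.1512 0.0548] [-0.06  0.51 -0.41] [-0.021 -0.025  0.038] 0.249 0.54
21.55 ang 6.276 [0.5246 0.1514 0.0548] [ 0.83 -0.24  1.33] [ 0.069 -0.009  0.037] 0.133 0.54
21.72 ang 6.276 [0.5245 0.1512 0.0551] [ 0.69  0.11 -2.58] [ 0.157 -0.048  0.095] 0.131 0.55
21.88 ang 6.276 [0.5245 0.1511 0.0555] [ 1.17  0.58 -3.5 ] [ 0.238 -0.098  0.043] 0.139 0.55
22.05 ang 6.276 [0.5245 0.1511 0.056 ] [ 1.57  1.03 -4.67] [ 0.222 -0.148  0.084] 0.132 0.55
```

```bash
python3 -m crank '[[0,0,0.0025,0],[0,0,0.0025,0],[0,0,0.0025,0]]' >/dev/null; python3 z.py
for i in 1 2 3 4; do python3 -m crank '[[0.0013,0,0,0],[0.0025,0,0,0]]' >/dev/null; python3 z.py; done
```

```text
22.3 ang 6.276 [0.5245 0.1512 0.0552] [-0.57 -0.41 -0.88] [0.066 0.155 0.004] 0.134 0.55
22.47 ang 6.276 [0.5237 0.1514 0.0552] [ 0.85 -0.97 -1.8 ] [ 0.002 -0.138  0.005] 0.134 0.54
22.63 ang 6.276 [0.5227 0.1515 0.0552] [ 1.49 -0.31 -2.29] [-0.024 -0.169  0.007] 0.134 0.54
22.8 ang 6.276 [0.5216 0.1518 0.0552] [ 1.08 -0.12 -0.97] [-0.025 -0.215 -0.017] 0.135 0.54
22.97 ang 6.276 [0.5206 0.152  0.0552] [ 0.55 -0.93 -1.66] [-0.067 -0.297  0.014] 0.132 0.54
```

```bash
for i in 1 2 3 4; do python3 -m crank '[[-0.0013,0,-0.0003,0],[-0.0025,0,-0.0003,0]]' >/dev/null; python3 z.py; done
```

```text
23.13 ang 6.276 [0.521  0.152  0.0552] [-2.04  0.34  0.32] [-0.009  0.5   -0.021] 0.134 0.54
23.3 ang 6.276 [0.5223 0.1518 0.0553] [-3.17  0.57 -1.03] [ 0.087  0.467 -0.006] 0.136 0.54
23.47 ang 6.276 [0.5235 0.1514 0.0554] [-0.92  1.64 -2.6 ] [ 0.037  0.473 -0.023] 0.135 0.54
23.63 ang 6.276 [0.5245 0.1511 0.0555] [-1.56 -0.16 -2.65] [0.123 0.468 0.094] 0.133 0.55
```

Sliding well. I'll push about 5 mm more, level off and release, then check with the camera from above.

```bash
for i in 1 2 3 4 5; do python3 -m crank '[[-0.0013,0,0,0],[-0.0025,0,0,0]]' >/dev/null; python3 z.py; done
python3 -m crank '[[0,0,0.001,0],[0,0,0.001,0]]' >/dev/null; python3 z.py
python3 -m crank '[[0,0,0,0],[0,0,0,0],[0,0,0,0]]' -0.4 >/dev/null; python3 z.py
python3 -m crank '[[0.03,0,0,0],[0.06,0,-0.03,0],[0.06,0,-0.13,0],[0.06,0,-0.2,0],[0.06,0,-0.26,0]]' >/dev/null
python3 -m crank '[[0,0,-0.05,0],[0,0,-0.05,0],[0,0,-0.05,0]]' >/dev/null
python3 - <<'E'
from h import *
from go import need
snap('wrist','w6.png');snap('scene','s6.png'); need(.597,.1365,.19,2.9385-1.4)
a=load('s6')['color'][200:300,150:270,::-1];b=load('w6')['color'][:,:,::-1]
cv2.imwrite('pics/m6.png',np.hstack([cv2.resize(a,(360,300),interpolation=2),cv2.resize(b,(400,300),interpolation=2)]))
E
```

```text
23.8 ang 6.276 [0.5255 0.151  0.0555] [-0.74  0.11 -1.92] [0.083 0.478 0.004] 0.134 0.55
23.97 ang 6.276 [0.5265 0.1507 0.0556] [-1.28  0.49 -2.44] [ 0.136  0.529 -0.03 ] 0.134 0.55
24.13 ang 6.276 [0.5275 0.1506 0.0556] [-1.59  0.65 -2.15] [ 0.103  0.564 -0.005] 0.136 0.55
24.3 ang 6.276 [0.5285 0.1504 0.0556] [-1.45 -0.18 -3.55] [0.099 0.585 0.056] 0.135 0.55
24.47 ang 6.276 [0.5295 0.1503 0.0556] [-0.57 -0.76 -3.32] [0.073 0.557 0.002] 0.133 0.55
24.63 ang 6.276 [0.5296 0.1502 0.0553] [-1.75  0.86 -1.68] [0.042 0.44  0.015] 0.133 0.55
24.88 ang 6.276 [0.53   0.1503 0.0556] [-0.08 -0.87 -0.45] [-0.044  0.049 -0.033] 0.303 0.55
{'clock': 25.65, 'position': [0.506, 0.155, 0.179], 'ee_rot': [0.098, 0.995, -0.0, -0.0], 'ft_force': [-1.031, 0.464, -0.892], 'torque': [0.017, 0.024, -0.014], 'grip_width': 0.302, 'grasp_force': 0.0}
yaw 2.9452 need [-0.2326 -0.     -0.0285] 1.3433
```

View pics/m6.png

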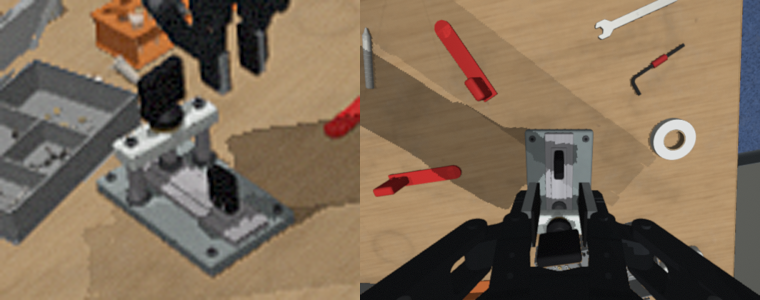

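The blade lies flat with its grip upright, and the wing is turned about 80°. I'll check the tip position numerically and return to the wing.

```bash
python3 - <<'E'
from h import *
c=load('w6'); y=-.195;d=np.array([np.cos(y),np.sin(y)]);n=np.array([-d[1],d[0]]);O=np.array([.5965,.1365])
k=c['color'].max(2); col=k[195:275,279]; print(195+np.where(col<60)[0])
for tip in (.010,.014,.018,.022):
  g=O+d*(tip-.087); print(tip,proj(c,[[*(g-d*.013),.0605],[*(g+d*.013),.0605],[*(g-d*.013),.0255],[*(g+d*.013),.0255]]).round(1).tolist(), 'front plate',proj(c,[[*(O-.1*d),.014]]).round(1).tolist())
E
python3 -m crank '[[-0.1,0,-0.02,0.1],[-0.2,0,-0.02,0.2],[-0.232,0,-0.02,0.32],[-0.232,0,-0.02,0.44],[-0.232,0,-0.02,0.55]]' -0.2 30 >/dev/null
python3 -m crank '[[0,0,0,0.119],[0,0,0,0.238],[0,0,0,0.357],[0,0,0,0.476],[0,0,0,0.595]]' >/dev/null
python3 go.py .5975 .1365 .113 1.5385
```

```text
[210 211 212 213 214 215 216 217 218 219 220 221 222 223 224 225 226 227
 228 229 230 231 232 233 234 235 236 237 238 239 240 241 242 243 244 245
 246 247 248 249 250]
0.01 [[278.0, 209.5], [278.0, 240.2], [278.0, 197.2], [278.1, 224.8]] front plate [[278.0, 183.1]]
0.014 [[278.0, 214.3], [278.0, 244.7], [278.0, 201.6], [278.1, 229.0]] front plate [[278.0, 183.1]]
0.018 [[278.0, 219.1], [278.0, 249.3], [278.1, 205.9], [278.1, 233.0]] front plate [[278.0, 183.1]]
0.022 [[278.0, 223.9], [278.1, 253.7], [278.1, 210.1], [278.1, 237.1]] front plate [[278.0, 183.1]]
{'clock': 26.483, 'position': [0.596, 0.137, 0.186], 'ee_rot': [0.645, 0.764, -0.001, -0.001], 'ft_force': [-0.776, 0.501, -0.117], 'torque': [0.043, -0.017, -0.035], 'grip_width': 0.402, 'grasp_force': 0.0}
yaw 1.7405 need [-0.0009  0.0028  0.182 ] 0.1929
```

```bash
python3 -m crank '[[-0.001,0.003,0,0.119],[-0.001,0.003,0.04,0.193],[-0.001,0.003,0.12,0.193],[-0.001,0.003,0.181,0.193],[-0.001,0.003,0.181,0.193]]' >/dev/null; python3 -m crank '[[0,0,0,0]]' >/dev/null; python3 z.py
python3 -m crank '[[0,0,0,0],[0,0,0,0],[0,0,0,0]]' -1 30 >/dev/null; python3 z.py
```

```text
26.98 ang 1.394 [0.5971 0.1365 0.1134] [-0.1  -0.28 -0.28] [ 0.046 -0.041  0.023] 0.401 -0.63
27.23 ang 1.394 [0.5971 0.1372 0.1164] [-11.16  -1.42   9.62] [-0.251  2.388 -0.067] 0.134 -0.63
```

```bash
python3 -m crank '[[0,0,0,0.05],[0,0,0,0.1],[0,0,0,0.15],[0,0,0,0.2],[0,0,0,0.235]]' >/dev/null; python3 z.py
python3 -m crank '[[0,0,0,0],[0,0,0,0],[0,0,0,0]]' -0.2 >/dev/null; python3 z.py
python3 -m crank '[[0,0,-0.05,0],[0,0,-0.1,0],[0,0,-0.15,0],[0,0,-0.15,-0.1],[0,0,-0.15,-0.2]]' >/dev/null
python3 -m crank '[[0,0,0,-0.119],[0,0,0,-0.238],[0,0,0,-0.357],[0,0,0,-0.476],[0,0,0,-0.59]]' >/dev/null
python3 -m crank '[[0,0,0,-0.119],[0,0,0,-0.238],[0,0,0,-0.357],[0,0,0,-0.476],[0,0,0,-0.59]]' >/dev/null
python3 -m crank '[[0,0,0,-0.1],[0,0,0,-0.18],[0,0,0,-0.18],[0,0,0,-0.18]]' >/dev/null
python3 go.py 0.526 0.151 0.11 2.9466
```

```text
27.65 ang 1.642 [0.5971 0.1372 0.1165] [-10.24  -1.72   7.92] [-0.338  2.129  0.075] 0.132 -0.86
27.9 ang 1.64 [0.5989 0.1368 0.1159] [ 0.11 -0.32 -0.06] [-0.016  0.015 -0.011] 0.398 -0.86
{'clock': 29.483, 'position': [0.598, 0.137, 0.175], 'ee_rot': [0.106, 0.994, 0.0, 0.0], 'ft_force': [-0.532, -0.887, 0.147], 'torque': [0.001, 0.017, -0.005], 'grip_width': 0.404, 'grasp_force': 0.0}
yaw 2.929 need [ 0.1848 -0.0031  0.1627] -0.0168
```

```bash
python3 -m crank '[[0.09,-0.003,0,-0.016],[0.184,-0.003,0,-0.016],[0.184,-0.003,0.03,-0.016],[0.184,-0.003,0.1,-0.016],[0.184,-0.003,0.16,-0.016]]' >/dev/null
python3 -m crank '[[0,0,0,0],[0,0,0,0]]' >/dev/null
python3 go.py 0.527 0.151 0.0555 2.9466
```

```text
{'clock': 30.067, 'position': [0.526, 0.151, 0.111], 'ee_rot': [0.097, 0.995, -0.0, -0.001], 'ft_force': [0.057, 0.335, 0.466], 'torque': [0.013, 0.018, -0.014], 'grip_width': 0.403, 'grasp_force': 0.0}
yaw 2.947 need [-0.0035  0.0013  0.1383] 0.0004
```

```bash
python3 -m crank '[[-0.003,0.001,0.07,0],[-0.003,0.001,0.12,0],[-0.003,0.001,0.134,0],[-0.003,0.001,0.134,0],[-0.003,0.001,0.134,0]]' -0.5 >/dev/null; python3 z.py
python3 -m crank '[[0,0,0,0],[0,0,0,0],[0,0,0,0]]' -1 20 >/dev/null; python3 z.py
python3 -m crank '[[0,0,-0.0006,0],[0,0,-0.0006,0]]' >/dev/null; python3 z.py
```

```text
30.48 ang 6.273 [0.528  0.1515 0.0589] [-0.07 -0.33 -0.39] [0.031 0.061 0.002] 0.249 0.55
30.73 ang 6.274 [0.5282 0.1514 0.0591] [-2.37 -0.79  6.9 ] [-0.148  0.402 -0.206] 0.132 0.55
30.9 ang 6.274 [0.5281 0.1513 0.0591] [-1.97 -0.54  8.19] [-0.144  0.348 -0.209] 0.129 0.55
```

```bash
for i in 1 2 3 4 5; do python3 -m crank '[[0,0,-0.001,0],[0,0,-0.001,0]]' >/dev/null; python3 z.py; done
```

```text
31.07 ang 6.273 [0.5281 0.1511 0.0591] [ 0.18 -1.59  8.56] [-0.212  0.151 -0.151] 0.134 0.55
31.23 ang 6.273 [0.528  0.151  0.0591] [ 0.99 -1.41  8.23] [-0.183 -0.202 -0.046] 0.133 0.56
31.4 ang 6.273 [0.5279 0.1509 0.0591] [ 2.78 -1.48  3.69] [-0.184 -0.657  0.022] 0.134 0.56
31.57 ang 6.273 [0.5276 0.1508 0.0592] [ 4.01 -0.57  0.51] [-0.159 -1.061  0.052] 0.135 0.56
31.73 ang 6.273 [0.5271 0.1508 0.0592] [ 4.22 -0.08 -2.28] [-0.052 -0.944  0.014] 0.133 0.56
```

```bash
python3 -m crank '[[0.001,0,0.0004,0],[0.002,0,0.0004,0]]' >/dev/null; python3 z.py
for i in 1 2 3 4; do python3 -m crank '[[0.0013,0,0,0],[0.0025,0,0,0]]' >/dev/null; python3 z.py; done
```

```text
31.9 ang 6.273 [0.5264 0.151  0.0592] [ 4.57 -1.27 -1.49] [-0.13  -0.899  0.044] 0.135 0.56
32.07 ang 6.273 [0.5253 0.1513 0.0592] [ 4.23 -1.64 -2.93] [-0.201 -0.956 -0.029] 0.137 0.55
32.23 ang 6.273 [0.5243 0.1514 0.0592] [ 3.76 -0.57 -1.62] [-0.21  -0.932 -0.024] 0.133 0.55
32.4 ang 6.273 [0.5234 0.1517 0.0593] [ 4.03 -2.01 -2.35] [-0.211 -0.889  0.004] 0.134 0.55
32.57 ang 6.273 [0.5224 0.1519 0.0593] [ 4.98 -1.26 -2.03] [-0.206 -0.877 -0.011] 0.134 0.55
```

```bash
python3 -m crank '[[0,0,0.0007,0],[0,0,0.0007,0]]' >/dev/null; python3 z.py
python3 -m crank '[[0,0,0,0],[0,0,0,0],[0,0,0,0]]' -0.4 >/dev/null; python3 z.py
python3 -m crank '[[0.03,0,0,0],[0.06,0,-0.03,0],[0.06,0,-0.13,0],[0.06,0,-0.2,0],[0.06,0,-0.26,0]]' >/dev/null
python3 -m crank '[[0,0,-0.05,0],[0,0,-0.05,0],[0,0,-0.05,0]]' >/dev/null
python3 - <<'E'
from h import *
snap('wrist','w7.png');snap('scene','s7.png'); st()
a=load('s7')['color'][200:300,150:270,::-1];b=load('w7')['color'][:,:,::-1]
cv2.imwrite('pics/m7.png',np.hstack([cv2.resize(a,(360,300),interpolation=2),cv2.resize(b,(400,300),interpolation=2)]))
c=load('w7'); y=-.195;d=np.array([np.cos(y),np.sin(y)]);O=np.array([.5965,.1365])
w=195+np.where(c['color'].max(2)[195:275,279]<60)[0]; print(w.min(),w.max())
for tip in (.010,.014,.018):
  g=O+d*(tip-.087); print(tip,proj(c,[[*(g+d*.013),.0605],[*(g-d*.013),.0255]]).round(1).tolist())
E
```

```text
32.73 ang 6.273 [0.5223 0.1519 0.0592] [ 0.83 -1.68  1.94] [-0.352 -0.448 -0.005] 0.133 0.55
32.98 ang 6.272 [0.522  0.1522 0.0589] [ 0.77 -0.87 -0.98] [ 0.009 -0.019 -0.017] 0.302 0.55
{'clock': 33.75, 'position': [0.498, 0.156, 0.182], 'ee_rot': [0.096, 0.995, -0.0, -0.001], 'ft_force': [-0.849, 0.094, -0.426], 'torque': [-0.007, -0.004, 0.045], 'grip_width': 0.3, 'grasp_force': 0.0}
211 250
0.01 [[277.7, 247.3], [277.8, 204.6]]
0.014 [[277.7, 251.7], [277.8, 208.8]]
0.018 [[277.7, 256.1], [277.8, 213.0]]
```

View pics/m7.png

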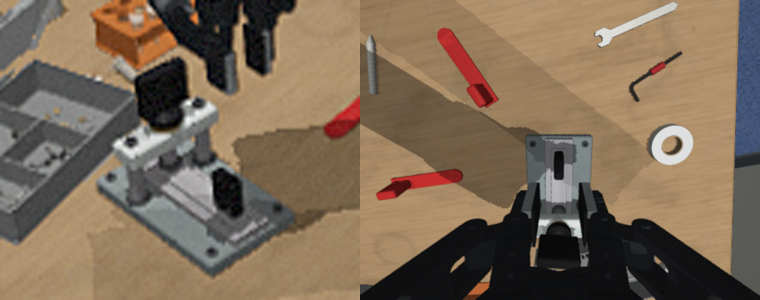

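The blade lies flat with its tip about 14 mm past the axis, the foot presses about 4.5 N, and the hand is clear, so I'm handing in.

```bash
python3 -c "
from workcell import manip;print(manip.hand_in())"
```

```text
the job is handed in; nothing more can be done
None
```

I handed the job in with the blade flat on the bed, its tip about 14 mm past the foot's axis, the screw at about 1.64 rad, the last pull about 4.5 N (foot force estimated at 4.5 N) and the hand clear; one risk is an early test push that jammed at about 18 N along the blade and 24 N down through the grip, which may have put more than 15 N between blade and press, and the hand-in returned no verdict.

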